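# Swing the bails in and stack the pedal crates

### The job

The blue crate on the spring platform is already full of pedals, so swing its two steel bails inward over the opening and press each one down until it snaps under its catches and stays there; the platform gives under your push. Then carry the grey crate with the lime pedal, upright all the way, and set it down gently on the two bails, square to the blue crate, so that both bails sit in the channels under its floor and it rests level. Leave the pedal in the grey crate and do not disturb the small bottle or the hex key standing by.

Things in the scene. Friction and masses are not known exactly. Their poses are not given: they have to be found in the camera images.
- lower_crate: blue open crate, 130 x 160 x 90 mm high, walls 3 mm; black pedals inside reach 44 mm above its underside. Origin: centre of its underside, about 62 mm above the bench when not pressed; z up, y along its 160 mm length, x across. At each end it has a bail: a steel U, pivoted outside the side walls, that swings from sticking out to lying across the opening
- platform: dark steel spring platform, 124 x 150 x 30 mm, fixed in the tray; it carries the blue crate and cannot tilt or turn. Pressed down with more than about 2 N the crate sinks, 1 mm for each further 0.3 N, to a solid stop at 25 mm (about 9 N), and rises again when relieved. The loaded grey crate alone sinks it about 7 to 11 mm. Origin: centre of its underside
- bail_a (a joint): angle (rad) of the bail on the +y end: 0 = sticking out level, away from the crate; pi/2 = upright; 2.85 = home, lying on the side walls over the opening, locked under its catches (end stop). A weak spring swings it back out to about 0.7 to 1.1 if it is let go before it is locked
- bail_b (a joint): the same for the bail on the -y end
- bail_a_pivot (a point): mid-point of the pivot line of bail_a, which runs along the blue crate's x: 72 mm from its centre towards +y, 84 mm above its origin
- bail_b_pivot (a point): the same for bail_b, towards -y
- bail_a_home (a point): where the centre of bail_a's crossbar lies at home (moves with the crate): 35.6 mm from the crate's centre, 95 mm up. On each side wall (crate x = +-70 mm) a black sprung catch with its nose 100 mm up leans over the bar's ends: the bail meets them about 0.4 rad before home and must be pressed past them (about 8 to 10 N along its arc); they then hold it
- bail_b_home (a point): the same for bail_b; the two home bars are 71 mm apart
- bail_a_grip (a point): centre of the crossbar of bail_a (short red sleeve): a round steel bar of 10 mm diameter, 156 mm long along the crate's x, 38 mm from its pivot line
- bail_b_grip (a point): the same for bail_b
- upper_crate: loose grey open crate, 122 x 150 mm, rim 67 mm high, 0.35 kg. Origin: centre of the underside of its foot ribs; z up, y along its 150 mm length, x across. The ribs are 7 mm deep and leave two channels 16 mm wide, open along x, at y = +-35.6 mm. Its floor (7 mm above the origin) rests on the bails: stacked, its origin is 93 mm above the blue crate's. Same either way round
- handle (a point): centre of the grey crate's handle bar (red sleeve), 110 mm above its origin: 16 mm wide (crate y), 12 mm high, 127 mm long along the crate's x, free at both sides and 76 mm clear above the pedal
- lime_pedal: lime-green flat pedal, 107 x 104 x 20 mm, 0.09 to 0.18 kg, lying loose on the floor of the grey crate. Origin: centre of its underside
- threadlock_bottle: small red bottle with white cap, 22 x 27 x 92 mm, standing loose on the bench in front of the tray. Origin: centre of its underside
- hex_key: black hex key, 34 x 99 x 9 mm, lying loose on the bench in front of the tray. Origin: centre of its underside

How it is judged:
On the way, in this order (a step that is already met when the one before it is completed fails the run):
1. both bails are home, locked under their catches (value of joint each of bail_a, bail_b above 2.76 rad and contact force between the fingers and lower_crate below 0.5 N), for 0.3 s.
2. the grey crate is carried clear of the bench (height (world z) of upper_crate above 0.06 m), for 0.2 s.
At the end, for the whole second after the job is handed in: Both bails above 2.76 rad. Grey crate released, still, resting on them: centre within 9 mm of the blue crate's in plan, square within 0.1 rad (either way round), level within 0.04 rad, origin 89 to 96.5 mm above the blue crate's; lime pedal on its floor within 40 mm of its centre (value of joint each of bail_a, bail_b above 2.76 rad and horizontal distance between upper_crate and lower_crate below 0.009 m and z of upper_crate in the frame of lower_crate between 0.089 and 0.0965 m and angle between the y axis of upper_crate and the y axis of lower_crate, either way round below 0.1 rad and angle between upper_crate's own z axis and vertical below 0.04 rad and linear speed of upper_crate below 0.02 m/s and horizontal distance between lime_pedal and upper_crate below 0.04 m and z of lime_pedal in the frame of upper_crate below 0.02 m and contact force between the fingers and upper_crate below 0.1 N); the robot touches nothing.
It fails at once if the grey crate is tipped by more than 0.5 rad (angle between upper_crate's own z axis and vertical above 0.5 rad).
It fails at once if the grey crate is banged or forced onto the blue crate (over 60 N) (contact force between upper_crate and lower_crate above 60 N).
It fails at once if the bottle is pushed more than 30 mm or knocked over (distance of threadlock_bottle from where it was at the start of the episode above 0.03 m or angle between threadlock_bottle's own z axis and vertical above 0.6 rad).
It fails at once if the hex key is moved more than 30 mm (distance of hex_key from where it was at the start of the episode above 0.03 m).
It also fails if it takes over 69 s, if anything falls off the work surface, if the arm or the gripper's body presses on something with over 40 N, if the wrist force passes 120 N, or if a joint passes its speed limit or range.

### The arm

A 6-joint arm with a two-finger parallel gripper is mounted at the origin on a cart in front of the work surface, level with it; the furniture and walls round the work are solid. World frame = base frame: x ahead of the robot, y to its left, z up, the work surface at z = 0. Lengths are in m, angles in rad, forces in N, time in s.
With the tool pointing down it reaches from about 0.25 to 0.775 m from the base axis. Payload 4 kg.
Tool frame: the origin (TCP) lies between the finger pads; the fingertips stand 14 mm ahead of it and the grasp point (between the pads) lies 5 mm behind it (tip_reach is the distance from the TCP to the fingertips, in m); z points along the fingers, y is the line along which they close (so a half turn about z gives the same grasp; the last joint's range is limited). The gripper opens to 94 mm and grips with 3 to 60 N. Pads are 16 mm wide; open, the fingers measure 119 mm over their backs; the gripper's body (75 mm by 177 mm) begins 78 mm behind the grasp point.
Start: joints at [-1.309, 0.087, 1.371, -0, 1.684, -0.103], TCP at [0.196, -0.514, 0.22] pointing down, gripper open.
Joint ranges: [-3.1, 3.1], [-0.76, 2.03], [0.27, 2.55], [-1.08, 4.22], [0.17, 2.65], [-2.57, 2.57]. Speed limits (rad/s): [2.79, 2.79, 3.14, 3.14, 3.14, 3.14].

### API

Orientations are given as [roll, pitch, yaw] about the fixed x, y, z axes, in that order (R = Rz(yaw) Ry(pitch) Rx(roll)).
In Python, from bench import * gives the robot as it stands. The module is installed in compiled form; this text tells all that it offers.
- The arm moves only by the tool servo_tool, never from a script. Its argument "targets" is a list of rows, each a list of 4 numbers: the shift along the tool's x, y, z in cm, then the turn about the tool's z in degrees. A call has 1 to 8 rows; each row is the pose to reach, as a shift and turn from the pose commanded when the call began, along the tool's axes at that moment; what a row does not reach only later rows make up. A row lasts 1/8 s, in which the tool goes at most 62.5 mm and 10.7 degrees, less where a joint would pass 70% of its speed; a pose out of reach is approached as far as the arm can. A call with a gripper value outside its range is refused whole. "claw" is the closure in counts, from 0 (fully open) to 255 (shut), set as the call begins (left out, the last holds). The fingers move at their own pace and stop on an object; the grip force is fixed at half the most. Time passes only in rows, so rows that repeat a pose let the fingers close. It gives the time, the measured TCP pose, the force, the opening and the grip force at its end, in the units of the state.
- get_obs(): the state, without advancing time (a new reading comes with each control period).
- snapshot(name): name is "scene" or "top" or "wrist"; returns the picture (384x512x3 uint8, blue, green, red); there is no depth.
- camera_model(name): a dict with "camera_matrix" (3x3 intrinsics, pixels), "camera_from_world" (4x4, takes a point from world to camera coordinates). Camera axes: x right, y up, looking along -z (the intrinsics and any distortion apply to the point x, -y, -z); pixel columns grow to the right and rows downward; lengths in m; the calibration is good to about 2 mm. A picture is of the moment at which its call begins: read the wrist's pose just before it. camera_model takes no time and is no camera call; for the wrist camera it gives the pose at the moment of the call.
- close_job(): hands the job in; it is judged then, once.
The state is a dict: "time": time; "joint_positions": joint angles; "qvel": joint speeds; "joint_torque": joint torques, N m; "tool_pos": TCP position; "ee_rot": TCP orientation; "wrist_force": force on the tool from outside, world axes, zero at the start; "wrist_torque": the same for the moment, N m; "width": finger opening in m; "finger_force": force on a finger pad.
Only numpy, scipy, OpenCV 4.12 (cv2) and the standard library are available. Lean on these libraries where they do the work, as an engineer would, in place of code of your own. Each camera call takes 0.05 s, during which the arm holds its last target. There are 200 camera calls.

## Working session

There is one attempt and no reset: what is moved stays moved. The work goes in short steps, Python scripts to look and compute and a tool call to move; the robot and the scene stay as the last step left them, time stands still between calls to the robot, and variables do not carry over. Pictures are saved under pics/ and viewed, at most 10 in all, crops included, and the job is handed in when it is done.

Besides the shell and the picture viewer there is one more tool, called after ">>>" by a JSON object that holds its "api" and its "payload". servo_tool: Moves the arm, as the interface text tells. Its arguments: {"type":"object","properties":{"targets":{"type":"array"},"claw":{"type":"number"}},"required":["targets"]}

```bash
mkdir -p pics; python3 - <<'E'
from bench import *
import cv2,numpy as np
o=get_obs();print({k:np.round(v,3) for k,v in o.items()})
for n in ["scene","top"]:
    im=snapshot(n);cv2.imwrite(f"pics/{n}0.png",im)
    m=camera_model(n);print(n,np.round(m["camera_matrix"],1),np.round(m["camera_from_world"],3),m.keys())
a=cv2.imread("pics/scene0.png");b=cv2.imread("pics/top0.png")
E
```

```text
{'time': np.float64(0.0), 'joint_positions': array([-1.309,  0.088,  1.372, -0.   ,  1.684, -0.103]), 'qvel': array([-0.001, -0.002, -0.   ,  0.   , -0.   , -0.   ]), 'joint_torque': array([ 0.0000e+00, -3.4019e+01, -3.0242e+01,  7.2000e-02,  3.3000e-02,
       -0.0000e+00]), 'tool_pos': array([ 0.196, -0.513,  0.218]), 'ee_rot': array([-3.139, -0.   ,  0.365]), 'wrist_force': array([-0.243,  0.71 ,  0.476]), 'wrist_torque': array([ 0.006, -0.019, -0.001]), 'finger_force': np.float64(0.0), 'width': np.float64(0.094)}
scene [[409.8   0.  253.1]
 [  0.  409.8 192.1]
 [  0.    0.    1. ]] [[-0.786 -0.618 -0.012  0.387]
 [ 0.452 -0.588  0.67  -0.358]
 [-0.422  0.521  0.742 -0.685]
 [ 0.     0.     0.     1.   ]] dict_keys(['camera_matrix', 'camera_from_world'])
top [[437.1   0.  250.1]
 [  0.  437.1 191.3]
 [  0.    0.    1. ]] [[-9.000e-03 -1.000e+00  1.000e-03 -7.600e-02]
 [ 9.910e-01 -9.000e-03  1.340e-01 -5.720e-01]
 [-1.340e-01  2.000e-03  9.910e-01 -1.064e+00]
 [ 0.000e+00  0.000e+00  0.000e+00  1.000e+00]] dict_keys(['camera_matrix', 'camera_from_world'])
```

View pics/top0.png

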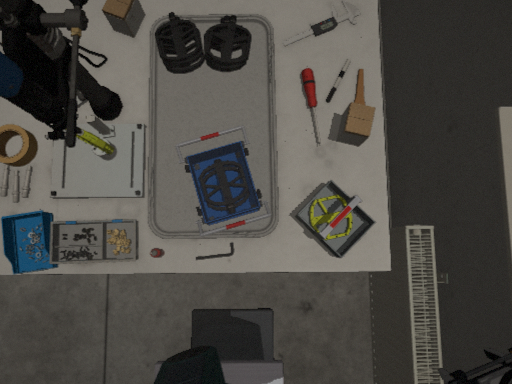

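View pics/scene0.png

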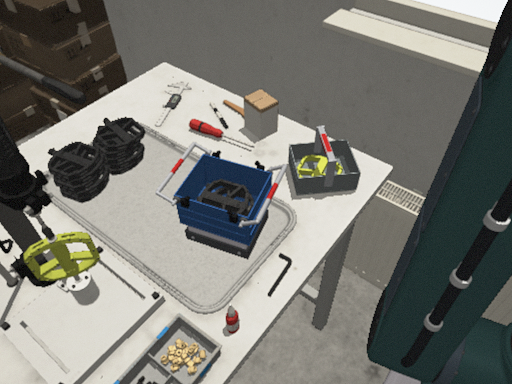

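The top view shows the bail sleeves at about (209,136) and (236,226), the blue crate centred near (225,183), and the grey crate near (333,218) with its red sleeve at about (342,213). The bottle is at (157,253) and the hex key at (215,252). In the scene view the sleeves are at about (174,165), (268,188) and (327,142).

```bash
cat > h.py <<'E'
import cv2,numpy as np
from bench import *
def blobs(im,lo1=(0,110,70),amin=15,hue='red'):
    h=cv2.cvtColor(im,cv2.COLOR_BGR2HSV)
    if hue=='red': m=cv2.inRange(h,(0,130,70),(8,255,255))|cv2.inRange(h,(172,130,70),(180,255,255))
    elif hue=='blue': m=cv2.inRange(h,(100,120,30),(125,255,255))
    elif hue=='lime': m=cv2.inRange(h,(25,130,80),(40,255,255))
    n,l,s,c=cv2.connectedComponentsWithStats(m)
    out=[]
    for i in range(1,n):
        if s[i,4]>=amin:
            p=np.argwhere(l==i)[:,::-1].astype(np.float32)
            out.append((c[i],s[i,4],cv2.minAreaRect(p)))
    return out
def ray(cam,px):
    K,T=(cam["camera_matrix"],cam["camera_from_world"])
    d=np.linalg.inv(K)@np.array([px[0],px[1],1.]); d=np.array([d[0],-d[1],-d[2]])
    R=T[:3,:3]; return -R.T@T[:3,3], R.T@d
def onz(cam,px,z):
    o,d=ray(cam,px); return o+d*(z-o[2])/d[2]
def tri(c1,p1,c2,p2):
    o1,d1=ray(c1,p1);o2,d2=ray(c2,p2)
    t=np.linalg.lstsq(np.stack([d1,-d2],1),o2-o1,rcond=None)[0]
    a=o1+t[0]*d1;b=o2+t[1]*d2
    return (a+b)/2,np.linalg.norm(a-b)
def px(cam,p):
    q=cam["camera_from_world"]@np.append(p,1); v=cam["camera_matrix"]@np.array([q[0],-q[1],-q[2]]); return v[:2]/v[2]
E
python3 - <<'E'
from h import *
T=camera_model("top");S=camera_model("scene")
a=cv2.imread("pics/top0.png");b=cv2.imread("pics/scene0.png")
for n,i in(("top",a),("scene",b)):
    for h in("red","blue","lime"):
        for c,s,r in blobs(i,hue=h): print(n,h,np.round(c,1),s,[np.round(x,1) for x in r])
E
```

```text
top red [307.4  74.5] 113 [array([307.3,  74. ]), array([11.7, 10.2]), np.float64(80.5)]
top red [310.7  93.6] 198 [array([310.4,  94.4]), array([23.4,  9.6]), np.float64(83.7)]
top red [209.3 135.7] 63 [array([209.3, 135.7]), array([ 3.4, 17.7]), np.float64(74.1)]
top red [339.9 216.8] 118 [array([340.3, 216.8]), array([ 4.2, 26.2]), np.float64(45.0)]
top red [234.9 224.1] 69 [array([235., 224.]), array([ 3.5, 18.4]), np.float64(73.3)]
top red [157.2 252.7] 20 [array([156.8, 252.7]), array([4.7, 7.4]), np.float64(8.1)]
top blue [ 8.7 75.9] 663 [array([10.5, 73.5]), array([43., 21.]), np.float64(90.0)]
top blue [242.7 151.4] 15 [array([242.7, 150.9]), array([8.5, 1.6]), np.float64(74.1)]
top blue [220.2 191. ] 758 [array([223.4, 187. ]), array([63. , 55.1]), np.float64(73.5)]
top blue [189.1 159. ] 16 [array([188.8, 159.1]), array([ 4.8, 10.8]), np.float64(21.8)]
top blue [230.8 175. ] 102 [array([231., 176.]), array([10., 12.]), np.float64(90.0)]
top blue [212.1 180.3] 90 [array([211.4, 181.3]), array([ 9.8, 13. ]), np.float64(63.4)]
top blue [238.4 180.8] 19 [array([238. , 180.5]),
[... 1661 characters left out ...]
7 [array([221.4, 195.6]), array([90.1, 76.5]), np.float64(18.7)]
scene blue [216.2 188.3] 29 [array([216.4, 188.3]), array([ 2.7, 12.1]), np.float64(63.4)]
scene blue [239.  198.3] 30 [array([238.7, 198.4]), array([9.2, 3.5]), np.float64(18.4)]
scene blue [162.4 332.5] 51 [array([162.4, 332.4]), array([ 3.4, 14.2]), np.float64(41.6)]
scene blue [204.9 369.8] 42 [array([204.9, 369.8]), array([ 2.5, 15.8]), np.float64(38.7)]
scene lime [313.  165.2] 373 [array([312.1, 165. ]), array([20.2, 30.6]), np.float64(85.2)]
scene lime [338.5 167.9] 42 [array([338.5, 168. ]), array([10.,  5.]), np.float64(90.0)]
scene lime [ 61.3 256.6] 2070 [array([ 60.9, 256.1]), array([43.6, 72.4]), np.float64(71.6)]
```

```bash
python3 - <<'E'
from h import *
T=camera_model("top");S=camera_model("scene")
P={}
for n,p,q in(("far",(209.3,135.7),(176.9,165.3)),("near",(235,224),(272.1,190.4)),("handle",(340.1,216.8),(326,142.1))):
    P[n],e=tri(T,p,S,q); print(n,np.round(P[n],4),round(e,4))
d=P["far"]-P["near"]; print("dist",np.linalg.norm(d[:2]),"yaw of crate y deg",np.degrees(np.arctan2(d[1],d[0]))-90, "mid",(P["far"]+P["near"])/2)
# bar directions in top view
def bardir(c,ang,z):
    u=np.array([np.cos(np.radians(ang)),np.sin(np.radians(ang))])
    a,b=onz(T,np.array(c)-8*u,z),onz(T,np.array(c)+8*u,z); return np.degrees(np.arctan2(*(b-a)[1::-1]))
for n,c,an in(("far",(209.3,135.7),74.1-90),("near",(235,224),73.3-90),("handle",(340.1,216.8),-45)):print(n,"bar dir",bardir(c,an,P[n][2]))
for n,p,q in(("bottle",(157.2,252.7),(231.7,310)),):print(n,tri(T,p,S,q))
a=cv2.imread("pics/top0.png")
c=cv2.resize(a[95:285,140:400],None,fx=3,fy=3,interpolation=cv2.INTER_CUBIC);cv2.imwrite("pics/c.png",c)
E
```

```text
far [0.6819 0.0103 0.1661] 0.0006
near [ 0.4811 -0.0472  0.1735] 0.0003
handle [ 0.4999 -0.2889  0.1182] 0.0019
dist 0.20886441372007902 yaw of crate y deg -74.01299440074814 mid [ 0.58153053 -0.01847209  0.16983216]
far bar dir -74.14000487911291
near bar dir -73.80359780594847
handle bar dir -46.26084743975667
bottle (array([0.42226089, 0.14703834, 0.06031246]), np.float64(0.005077604921257773))
```

View pics/c.png

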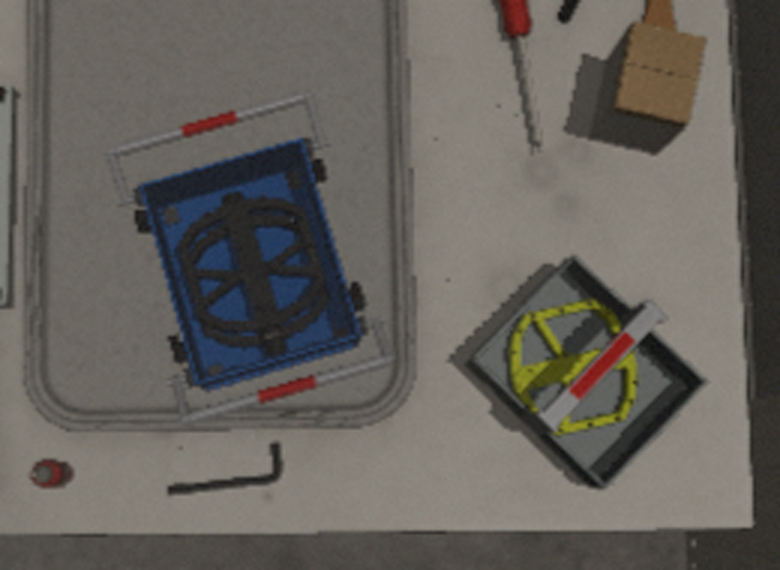

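The crop shows both bails sticking out (sleeves at crop pixels (208,124) and (287,388)), the hex key in front of the tray, and the grey crate's handle at (600,365). Crate y points at about 16° in plan. The triangulated heights fit: bails at about 0.17 m and handle at 0.118 m.

Next I move above the near bail, with tool yaw turning to 106°.

>>> {"api": "servo_tool", "payload": {"targets": [[5,-4,-4,-10.5],[10,-8,-10,-21],[15,-12,-10,-31.5],[20,-16,-10,-42],[25,-20,-10,-52.5],[30,-24,-10,-63],[35,-28,-10,-73.5],[40,-32,-10,-84]], "claw": 0}}

```text
time: 1.1
tool_pos: [0.4359, -0.1048, 0.3191]
ee_rot: [-3.141, 0.0, 1.837]
wrist_force: [0.1, -0.7, -0.2]
width: 0.094
finger_force: 0.0
```

>>> {"api": "servo_tool", "payload": {"targets": [[0,0,0,0],[0,0,0,0]], "claw": 150}}

```text
time: 1.35
tool_pos: [0.4352, -0.1068, 0.319]
ee_rot: [-3.14, 0.0, 1.831]
wrist_force: [0.6, -0.6, -0.7]
width: 0.0774
finger_force: 0.0
```

```bash
python3 - <<'E'
from h import *
o=get_obs();print(o["time"],np.round(o["tool_pos"],4),np.round(np.degrees(o["ee_rot"]),1),o["width"])
W=camera_model("wrist");im=snapshot("wrist");cv2.imwrite("pics/w1.png",im)
np.savez("w1.npz",**W);print(np.round(W["camera_matrix"],1),np.round(W["camera_from_world"],3))
for c,s,r in blobs(im): print(np.round(c,1),s,[np.round(x,1) for x in r])
E
```

```text
1.35 [ 0.4352 -0.1068  0.319 ] [-179.9    0.   104.9] 0.07743100256211503
[[267.7   0.  257.3]
 [  0.  267.7 192.7]
 [  0.    0.    1. ]] [[ 0.967  0.256 -0.    -0.394]
 [-0.247  0.93  -0.273  0.261]
 [-0.069  0.264  0.962 -0.428]
 [ 0.     0.     0.     1.   ]]
[484.9 143.4] 371 [array([484.9, 143.5]), array([10.1, 37.5]), np.float64(11.8)]
[309.2 148. ] 288 [array([309.3, 148. ]), array([ 7.9, 36.2]), np.float64(2.3)]
[263.1 287.1] 109 [array([263.2, 287.3]), array([18.6,  6.1]), np.float64(56.3)]
```

View pics/w1.png

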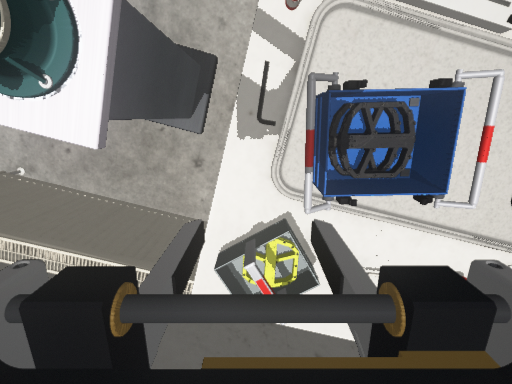

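The wrist view shows the blue crate rim with corners at about (321,92), (464,86), (445,196) and (317,200). The bail sleeves are at (309,148) and (485,143), and the grey handle sleeve is at (263,287).

```bash
python3 - <<'E'
from h import *
W=dict(np.load("w1.npz"));im=cv2.imread("pics/w1.png");T=camera_model("top");S=camera_model("scene")
print("cam",-W["camera_from_world"][:3,:3].T@W["camera_from_world"][:3,3])
for n,a,b,c in(("near",(309.2,148),(235,224),(272.1,190.4)),("far",(484.9,143.4),(209.3,135.7),(176.9,165.3))):
    print(n,tri(W,a,T,b),tri(W,a,S,c))
h=cv2.cvtColor(im,cv2.COLOR_BGR2HSV);m=cv2.inRange(h,(100,100,30),(125,255,255));m[:, :300]=0;m[215:]=0;m[:75]=0
m=cv2.morphologyEx(m,cv2.MORPH_OPEN,np.ones((2,2)))
hull=cv2.convexHull(cv2.findNonZero(m));q=cv2.approxPolyDP(hull,8,True)[:,0]
print(q.tolist())
Q=np.array([onz(W,p,0.152) for p in q]);print(np.round(Q,4));
if len(Q)==4: print("centre",Q.mean(0),"sides",np.linalg.norm(np.roll(Q,-1,0)-Q,axis=1),[np.degrees(np.arctan2(*(d[1::-1]))) for d in np.roll(Q,-1,0)-Q])
E
```

```text
cam [ 0.41581168 -0.02901317  0.48324084]
near (array([ 0.48117013, -0.04706765,  0.17706228]), np.float64(0.0005020388514499267)) (array([ 0.48160724, -0.04726943,  0.17338588]), np.float64(0.0010269813027151693))
far (array([0.68286119, 0.01063797, 0.16348121]), np.float64(0.0001452819765071619)) (array([0.68119323, 0.01028345, 0.16607265]), np.float64(0.0007631973344526605))
[[466, 88], [447, 194], [325, 197], [314, 183], [317, 99]]
[[ 0.6409  0.0639  0.152 ]
 [ 0.6762 -0.0589  0.152 ]
 [ 0.5257 -0.103   0.152 ]
 [ 0.5061 -0.0889  0.152 ]
 [ 0.478   0.0082  0.152 ]]
```

>>> {"api": "servo_tool", "payload": {"targets": [[2.3,3,2,-1],[4.6,6.1,5,-1],[4.6,6.1,9,-1],[4.6,6.1,10,-1],[4.6,6.1,10,-1],[4.6,6.1,10,-1]], "claw": 150}}

```text
time: 2.15
tool_pos: [0.4833, -0.0477, 0.2216]
ee_rot: [3.138, 0.002, 1.846]
wrist_force: [0.1, -0.7, -0.4]
width: 0.0385
finger_force: 0.0
```

```bash
python3 - <<'E'
from h import *
o=get_obs();print(o["time"],np.round(o["tool_pos"],4),np.round(np.degrees(o["ee_rot"]),1),o["width"])
W=camera_model("wrist");im=snapshot("wrist");cv2.imwrite("pics/w2.png",im)
for c,s,r in blobs(im): print(np.round(c,1),s,[np.round(x,1) for x in r], onz(W,c,.172))
print(px(W,o["tool_pos"]+[0,0,-.05]),px(W,o["tool_pos"]))
E
```

```text
2.15 [ 0.4833 -0.0477  0.2216] [1.798e+02 1.000e-01 1.058e+02] 0.03852525249489227
[254.5   1.7] 57 [array([253.5,   2.5]), array([ 5., 15.]), np.float64(90.0)] [0.44017912 0.1027233  0.172     ]
[491.2 208.7] 672 [array([491.4, 208.6]), array([14.8, 47.5]), np.float64(13.6)] [0.67396325 0.01138668 0.172     ]
[255.5 213.5] 459 [array([255.5, 214. ]), array([46.,  9.]), np.float64(90.0)] [ 0.4827109  -0.04666152  0.172     ]
[430.4 339.5] 495 [array([430.6, 338.7]), array([30.9, 18. ]), np.float64(13.2)] [ 0.684659   -0.12752896  0.172     ]
[449.6 336.4] 49 [array([450.6, 337.7]), array([13.6,  5.4]), np.float64(72.9)] [ 0.70126579 -0.1190212   0.172     ]
[215.9 352.2] 35 [array([215.6, 352.2]), array([11.4,  3.2]), np.float64(53.1)] [ 0.48431208 -0.19938788  0.172     ]
[208.5 355.5] 21 [array([208.5, 355.5]), array([7., 3.]), np.float64(0.0)] [ 0.47816706 -0.20532878  0.172     ]
[255.79582256 214.53833311] [255.68506678 240.7902499 ]
```

View pics/w2.png

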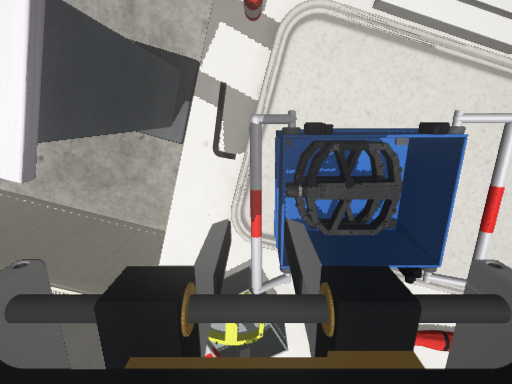

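The wrist view shows the near bar at column 255.5, centred between the fingers (predicted 255.8), with the bottle and hex key clear. I descend and close.

>>> {"api": "servo_tool", "payload": {"targets": [[0,0,2.5,0],[0,0,5,0],[0,0,5,0]]}}

```text
time: 2.58
tool_pos: [0.4818, -0.0467, 0.1687]
ee_rot: [-3.14, -0.001, 1.848]
wrist_force: [0.4, 0.3, 0.0]
width: 0.0386
finger_force: 0.0
```

>>> {"api": "servo_tool", "payload": {"targets": [[0,0,0,0],[0,0,0,0],[0,0,0,0],[0,0,0,0]], "claw": 255}}

```text
time: 3.08
tool_pos: [0.482, -0.047, 0.17]
ee_rot: [-3.14, 0.001, 1.848]
wrist_force: [-2.3, -0.7, 2.2]
width: 0.0092
finger_force: 30.0
```

>>> {"api": "servo_tool", "payload": {"targets": [[0,0.35,-0.43,0],[0,0.78,-0.83,0],[0,1.25,-1.15,0],[0,1.76,-1.39,0],[0,2.3,-1.55,0],[0,2.87,-1.64,0],[0,3.44,-1.64,0],[0,4.0,-1.55,0]]}}

```text
time: 4.08
tool_pos: [0.5193, -0.0363, 0.1852]
ee_rot: [-3.137, 0.0, 1.848]
wrist_force: [-6.6, -2.4, 3.7]
width: 0.009
finger_force: 30.0
```

>>> {"api": "servo_tool", "payload": {"targets": [[0,0.55,0.17,0],[0,1.06,0.42,0],[0,1.53,0.74,0],[0,1.94,1.13,0],[0,1.94,1.13,0]]}}

```text
time: 4.7
tool_pos: [0.5389, -0.0307, 0.1739]
ee_rot: [-3.139, 0.0, 1.848]
wrist_force: [-6.0, -1.7, 4.8]
width: 0.0093
finger_force: 30.0
```

>>> {"api": "servo_tool", "payload": {"targets": [[0,0.1,0.7,0],[0,0.15,1.4,0],[0,0.25,2.1,0],[0,0.4,2.7,0],[0,0.4,2.7,0]]}}

```text
time: 5.32
tool_pos: [0.5449, -0.029, 0.1492]
ee_rot: [3.137, 0.001, 1.849]
wrist_force: [-1.3, 0.5, 9.9]
width: 0.0091
finger_force: 30.0
```

>>> {"api": "servo_tool", "payload": {"targets": [[0,0.2,0.5,0],[0,0.35,1.0,0],[0,0.4,1.3,0],[0,0.4,1.3,0]]}}

```text
time: 5.82
tool_pos: [0.5471, -0.0285, 0.1408]
ee_rot: [3.139, 0.002, 1.848]
wrist_force: [-13.2, -1.1, 26.4]
width: 0.0098
finger_force: 30.0
```

>>> {"api": "servo_tool", "payload": {"targets": [[0,0,-0.7,0],[0,0,-1.3,0],[0,0,-2.0,0],[0,0,-2.5,0],[0,0,-2.5,0]]}}

```text
time: 6.45
tool_pos: [0.547, -0.0285, 0.1598]
ee_rot: [-3.141, 0.001, 1.848]
wrist_force: [-4.8, -0.7, 3.5]
width: 0.0091
finger_force: 30.0
```

>>> {"api": "servo_tool", "payload": {"targets": [[0,0,0,0],[0,0,0,0],[0,0,0,0]], "claw": 150}}

```text
time: 6.82
tool_pos: [0.5477, -0.0279, 0.1583]
ee_rot: [3.141, -0.0, 1.848]
wrist_force: [0.4, 0.1, -0.5]
width: 0.036
finger_force: 0.0
```

>>> {"api": "servo_tool", "payload": {"targets": [[0,0,-2,0],[0,0,-5,0],[0,0,-8,0],[0,0,-8,0]]}}

```text
time: 7.32
tool_pos: [0.549, -0.0282, 0.2414]
ee_rot: [3.136, 0.002, 1.849]
wrist_force: [-0.4, 0.5, -0.9]
width: 0.0388
finger_force: 0.0
```

```bash
python3 - <<'E'
from h import *
o=get_obs();print(o["time"],np.round(o["tool_pos"],4),np.round(np.degrees(o["ee_rot"]),1),o["width"])
W=camera_model("wrist");im=snapshot("wrist");cv2.imwrite("pics/w3.png",im)
u=np.array([.961,.276]);C=np.array([.582,-.019])
for c,s,r in blobs(im):
  for z in(.160,.17): p=onz(W,c,z);print(np.round(c,1),s,np.round(r[1],1),z,np.round(p,4),"y",round((p[:2]-C)@u,4))
E
```

```text
7.325 [ 0.549  -0.0282  0.2414] [1.797e+02 1.000e-01 1.059e+02] 0.0387589371865421
[195.2   7.4] 210 [16. 18.] 0.16 [0.4583 0.1162 0.16  ] y -0.0816
[195.2   7.4] 210 [16. 18.] 0.17 [0.4611 0.1134 0.17  ] y -0.0796
[254.5 203.3] 420 [42. 10.] 0.16 [ 0.548  -0.0288  0.16  ] y -0.0354
[254.5 203.3] 420 [42. 10.] 0.17 [ 0.5471 -0.0256  0.17  ] y -0.0353
[402.2 203.1] 482 [11.4 42.8] 0.16 [0.6856 0.0102 0.16  ] y 0.1076
[402.2 203.1] 482 [11.4 42.8] 0.17 [0.6792 0.0118 0.17  ] y 0.1019
[416.4 337.1] 28 [3.2 9.5] 0.16 [ 0.7678 -0.1326  0.16  ] y 0.1472
[416.4 337.1] 28 [3.2 9.5] 0.17 [ 0.758  -0.1252  0.17  ] y 0.1398
```

View pics/w3.png

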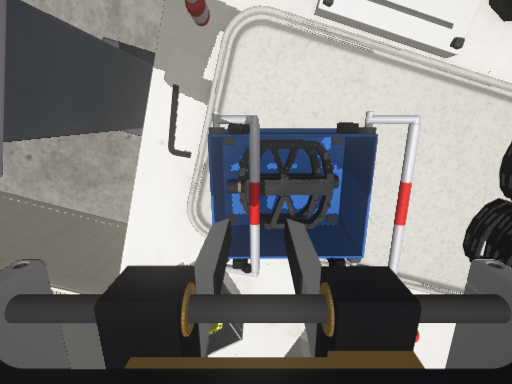

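The near bail is home: its bar is at y = -35.4 mm, held under the catches, with the sleeve at (254,203). The far sleeve is at (402,203), so I go there next.

>>> {"api": "servo_tool", "payload": {"targets": [[0,5,0,0],[0,10,0,0],[0,13.8,0,0],[0,13.8,2,0],[0,13.8,2,0],[0,13.8,2,0]]}}

```text
time: 8.12
tool_pos: [0.6796, 0.0096, 0.2179]
ee_rot: [-3.14, -0.0, 1.848]
wrist_force: [-0.0, -0.2, 0.2]
width: 0.0393
finger_force: 0.0
```

```bash
python3 - <<'E'
from h import *
o=get_obs();print(o["time"],np.round(o["tool_pos"],4),np.round(np.degrees(o["ee_rot"]),1),o["width"])
W=camera_model("wrist");im=snapshot("wrist");cv2.imwrite("pics/w4.png",im)
u=np.array([.961,.276]);C=np.array([.582,-.019])
print(px(W,o["tool_pos"]-[0,0,.05]))
for c,s,r in blobs(im):
  for z in(.168,): p=onz(W,c,z);print(np.round(c,1),s,np.round(r[1],1),z,np.round(p,4),"y",round((p[:2]-C)@u,4))
E
```

```text
8.125 [0.6796 0.0096 0.2179] [-179.9   -0.   105.9] 0.03934610046401298
[256.04390928 214.68717923]
[70.2  3.9] 182 [10. 23.] 0.168 [0.5133 0.1241 0.168 ] y -0.0265
[94.  12.1] 87 [ 8.3 20.6] 0.168 [0.5298 0.1236 0.168 ] y -0.0108
[101.8 212. ] 613 [46.9 13.3] 0.168 [ 0.5529 -0.0239  0.168 ] y -0.0293
[262.3 213.8] 476 [45. 10.] 0.168 [0.6844 0.0119 0.168 ] y 0.107
[296.7 341.6] 354 [26.  15.6] 0.168 [ 0.7543 -0.1076  0.168 ] y 0.1412
```

>>> {"api": "servo_tool", "payload": {"targets": [[0,0.5,0,0],[0,0.5,0,0],[0,0.5,2.5,0],[0,0.5,5.1,0],[0,0.5,5.1,0]], "claw": 190}}

```text
time: 8.8
tool_pos: [0.6834, 0.0111, 0.1649]
ee_rot: [-3.136, -0.002, 1.848]
wrist_force: [0.1, 0.1, -0.1]
width: 0.0237
finger_force: 0.0
```

>>> {"api": "servo_tool", "payload": {"targets": [[0,0,0,0],[0,0,0,0],[0,0,0,0]], "claw": 255}}

```text
time: 9.18
tool_pos: [0.6844, 0.0106, 0.1686]
ee_rot: [-3.141, 0.001, 1.848]
wrist_force: [-3.7, -1.8, 2.2]
width: 0.0094
finger_force: 30.0
```

>>> {"api": "servo_tool", "payload": {"targets": [[0,-0.25,-0.45,0],[0,-0.54,-0.87,0],[0,-0.88,-1.2,0],[0,-1.24,-1.51,0],[0,-1.64,-1.76,0],[0,-2.07,-1.96,0],[0,-2.52,-2.1,0],[0,-2.99,-2.19,0]]}}

```text
time: 10.18
tool_pos: [0.6601, 0.0037, 0.1942]
ee_rot: [3.128, 0.003, 1.849]
wrist_force: [7.7, 2.0, 2.4]
width: 0.0093
finger_force: 30.0
```

>>> {"api": "servo_tool", "payload": {"targets": [[0,-0.47,0.0,0],[0,-0.95,0.0,0],[0,-1.42,0.1,0],[0,-1.87,0.24,0],[0,-2.3,0.44,0],[0,-2.7,0.7,0],[0,-3.0,0.94,0],[0,-3.26,1.2,0]]}}

```text
time: 11.18
tool_pos: [0.6228, -0.0069, 0.1783]
ee_rot: [-3.138, 0.0, 1.848]
wrist_force: [-2.3, -1.4, 5.9]
width: 0.0004
finger_force: 2.6
```

```bash
python3 - <<'E'
from h import *
o=get_obs();print(o["time"],np.round(o["tool_pos"],4),o["wrist_force"],o["width"])
W=camera_model("wrist");im=snapshot("wrist");cv2.imwrite("pics/w5.png",im)
for c,s,r in blobs(im): print(np.round(c,1),s,np.round(r[1],1))
E
```

```text
11.175 [ 0.6228 -0.0069  0.1783] [-2.26543819 -1.37254379  5.8982874 ] 0.00040386014088423806
[125.3   4.3] 52 [ 5.3 13.3]
[156.9 224. ] 689 [51.9 14.1]
[257.  211.6] 199 [16. 12.]
[356.9 360.8] 335 [15. 25.]
[382.1 362.2] 245 [22. 13.]
```

View pics/w5.png

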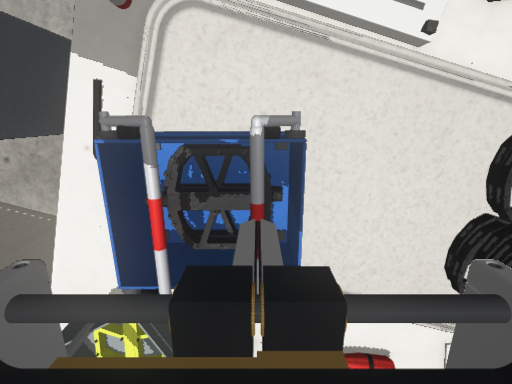

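The picture shows the far bar directly under the closed fingertips at (257,211). It slipped out of the pads but is still held from above, so I press down on it.

>>> {"api": "servo_tool", "payload": {"targets": [[0,-0.15,0.6,0],[0,-0.3,1.2,0],[0,-0.45,1.8,0],[0,-0.6,2.4,0],[0,-0.65,2.8,0],[0,-0.65,2.8,0]]}}

```text
time: 11.98
tool_pos: [0.6166, -0.0086, 0.1521]
ee_rot: [-3.139, 0.001, 1.848]
wrist_force: [-4.1, 0.2, 9.0]
width: 0.0002
finger_force: 4.8
```

>>> {"api": "servo_tool", "payload": {"targets": [[0,0,0.4,0],[0,0,0.8,0],[0,0,1.1,0],[0,0,1.1,0]]}}

```text
time: 12.48
tool_pos: [0.6168, -0.0087, 0.1507]
ee_rot: [3.139, 0.004, 1.848]
wrist_force: [-15.3, -0.6, 37.9]
width: 0.0005
finger_force: 19.5
```

>>> {"api": "servo_tool", "payload": {"targets": [[0,0,-1.5,0],[0,0,-3,0],[0,0,-6,0],[0,0,-10,0],[0,0,-12,0],[0,0,-12,0]]}}

```text
time: 13.22
tool_pos: [0.6184, -0.0079, 0.2596]
ee_rot: [3.141, 0.0, 1.848]
wrist_force: [0.5, 0.2, -0.2]
width: 0.0006
finger_force: 0.0
```

```bash
python3 - <<'E'
from h import *
o=get_obs();print(o["time"],np.round(o["tool_pos"],4),np.round(o["wrist_force"],1),o["width"])
W=camera_model("wrist");im=snapshot("wrist");cv2.imwrite("pics/w6.png",im)
u=np.array([.961,.276]);C=np.array([.582,-.019])
pp=[]
for c,s,r in blobs(im):
  p=onz(W,c,.160);pp.append(p);print(np.round(c,1),s,np.round(r[1],1),np.round(p,4),"y",round((p[:2]-C)@u,4))
im=snapshot("top");cv2.imwrite("pics/top6.png",im);T=camera_model("top")
for c,s,r in blobs(im): p=onz(T,c,.16);print(np.round(c,1),s,np.round(p,4))
E
```

```text
13.225 [ 0.6184 -0.0079  0.2596] [ 0.5  0.2 -0.2] 0.000575619090246209
[142.6  11.9] 254 [19.1 19.1] [0.4793 0.1261 0.16  ] y -0.0587
[185.1 198.1] 404 [39.8 10.4] [ 0.5482 -0.0282  0.16  ] y -0.035
[254.5 198.2] 393 [39.  9.] [ 0.617  -0.0088  0.16  ] y 0.0365
[348.9 328.5] 78 [ 7.6 11.4] [ 0.7699 -0.1351  0.16  ] y 0.1485
[364.7 329.1] 224 [13. 18.] [ 0.7885 -0.1308  0.16  ] y 0.1676
[130.5 341.8] 156 [39.1  4.1] [ 0.5214 -0.2257  0.16  ] y -0.1153
[122.  344.8] 219 [35.1  6.6] [ 0.5121 -0.233   0.16  ] y -0.1263
[307.1  74.7] 123 [ 0.8276 -0.2159  0.16  ]
[310.4  93.4] 214 [ 0.7823 -0.2224  0.16  ]
[232.3 194.2] 28 [ 0.5488 -0.0409  0.16  ]
[339.9 216.7] 117 [ 0.4962 -0.2802  0.16  ]
```

Both bails are home: bars at y = -35.0 and +36.5 mm, 71.5 mm apart, mid-point (0.5826, -0.0185). Now I go to the grey crate's handle.

>>> {"api": "servo_tool", "payload": {"targets": [[-4,-3.2,0,-5],[-8,-6.4,0,-10],[-12,-9.6,0,-15],[-16,-12.8,0,-20],[-20,-16,0,-25],[-23.8,-19,0,-28],[-23.8,-19,0,-28],[-23.8,-19,0,-28]], "claw": 90}}

```text
time: 14.32
tool_pos: [0.5006, -0.2881, 0.2567]
ee_rot: [-3.142, -0.004, 2.336]
wrist_force: [0.5, 0.1, -0.0]
width: 0.0605
finger_force: 0.0
```

```bash
python3 - <<'E'
from h import *
o=get_obs();print(o["time"],np.round(o["tool_pos"],4),np.round(np.degrees(o["ee_rot"]),1),np.round(o["wrist_force"],1),o["width"])
W=camera_model("wrist");im=snapshot("wrist");cv2.imwrite("pics/w7.png",im)
for c,s,r in blobs(im):
  p=onz(W,c,.116);print(np.round(c,1),s,[np.round(x,1) for x in r],np.round(p,4))
E
```

```text
14.325 [ 0.5006 -0.2881  0.2567] [-180.    -0.2  133.9] [ 0.5  0.1 -0. ] 0.060526698644148474
[498.7  30.9] 545 [array([500.6,  29.1]), array([12.3, 53.3]), np.float64(34.2)] [5.647e-01 5.000e-04 1.160e-01]
[256.1 188.5] 466 [array([256.5, 189. ]), array([ 9., 52.]), np.float64(0.0)] [ 0.5014 -0.2891  0.116 ]
```

View pics/w7.png

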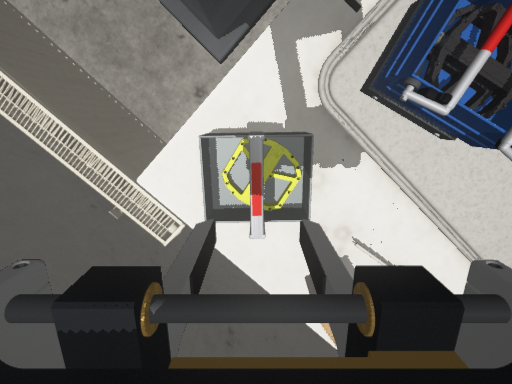

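The wrist view shows the handle bar vertical at column 256, midway between the fingers, with the sleeve at (256,188) and the pedal in the crate. I descend and grip.

>>> {"api": "servo_tool", "payload": {"targets": [[0,0,5,0],[-0.1,0,10,0],[-0.1,0,14,0],[-0.1,0,15,0],[-0.1,0,15,0]]}}

```text
time: 15.0
tool_pos: [0.5022, -0.2887, 0.1088]
ee_rot: [3.142, -0.0, 2.338]
wrist_force: [-0.9, 1.0, 0.3]
width: 0.0608
finger_force: 0.0
```

>>> {"api": "servo_tool", "payload": {"targets": [[0,0,0,0],[0,0,0,0],[0,0,0,0],[0,0,0,0]], "claw": 255}}

```text
time: 15.5
tool_pos: [0.5018, -0.2897, 0.109]
ee_rot: [3.141, 0.001, 2.337]
wrist_force: [0.4, 0.8, -0.7]
width: 0.0246
finger_force: 0.0
```

>>> {"api": "servo_tool", "payload": {"targets": [[0,0,-0.5,0],[0,0,-1.5,0],[0,0,-3,0],[0,0,-3,0]]}}

```text
time: 16.0
tool_pos: [0.5027, -0.2903, 0.1407]
ee_rot: [3.141, 0.004, 2.337]
wrist_force: [0.7, -0.3, -4.4]
width: 0.0157
finger_force: 30.0
```

>>> {"api": "servo_tool", "payload": {"targets": [[0,0,-1,0],[0,0,-3,0],[0,0,-6,0],[0,0,-9,0],[0,0,-12,0],[0,0,-15,0],[0,0,-16.5,0],[0,0,-17,0]]}}

```text
time: 17.0
tool_pos: [0.5019, -0.2896, 0.3093]
ee_rot: [3.141, 0.001, 2.337]
wrist_force: [0.5, -0.6, -5.7]
width: 0.0159
finger_force: 30.0
```

```bash
python3 - <<'E'
from h import *
o=get_obs();print(o["time"],np.round(o["tool_pos"],4),np.round(np.degrees(o["ee_rot"]),1),np.round(o["wrist_force"],1),o["width"])
y=o["ee_rot"][2];d=np.array([.5826,-.0185])-o["tool_pos"][:2]
print("dx,dy cm",100*d@[np.cos(y),np.sin(y)],100*d@[np.sin(y),-np.cos(y)])
W=camera_model("wrist");im=snapshot("wrist");cv2.imwrite("pics/w8.png",im)
h=o["tool_pos"][2]
for c,s,r in blobs(im):
  p=onz(W,c,h+.005+.006);print(np.round(c,1),s,[np.round(x,1) for x in r],np.round(p,4))
E
```

```text
17.0 [ 0.5019 -0.2896  0.3093] [1.800e+02 1.000e-01 1.339e+02] [ 0.5 -0.6 -5.7] 0.015853533499521878
dx,dy cm 13.937297229645608 24.61744822644174
[460.3  38.9] 495 [array([460.1,  39.1]), array([10.3, 49.4]), np.float64(33.7)] [ 0.496  -0.1318  0.3203]
[504.7  83. ] 228 [array([506.4,  81.8]), array([10.2, 29.4]), np.float64(36.0)] [ 0.5308 -0.1275  0.3203]
[257.3 241.3] 1464 [array([257., 242.]), array([88., 16.]), np.float64(90.0)] [ 0.4997 -0.2856  0.3203]
[399.1 267.4] 437 [array([397.9, 266.9]), array([35.8, 15. ]), np.float64(33.7)] [ 0.5787 -0.2354  0.3203]
[419.7 282.1] 196 [array([419.7, 282.4]), array([15.8, 15.1]), np.float64(39.3)] [ 0.5973 -0.2329  0.3203]
```

View pics/w8.png

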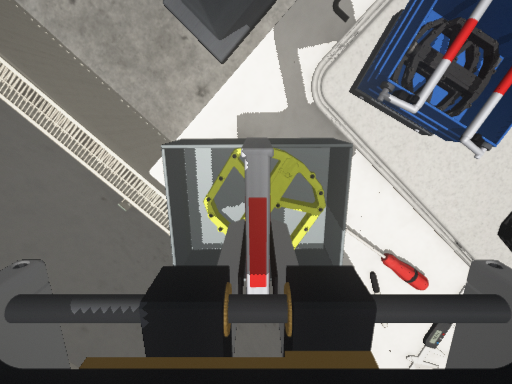

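The wrist view shows the crate hanging level with the pedal inside and the handle at column 257; the two home bars are visible at upper right. I carry it over the blue crate.

>>> {"api": "servo_tool", "payload": {"targets": [[0.4,0.7,0,1],[1.4,2.5,0,3],[2.9,5.1,0,6],[4.5,8,0,9],[6.1,10.8,0,12],[7.7,13.6,0,15.5],[9.3,16.4,0,19],[10.9,19.2,0,22]]}}

```text
time: 18.05
tool_pos: [0.5642, -0.0761, 0.3068]
ee_rot: [-3.139, -0.002, 1.951]
wrist_force: [-0.2, 0.2, -4.8]
width: 0.0159
finger_force: 30.0
```

```bash
python3 - <<'E'
from h import *
o=get_obs();print(o["time"],np.round(o["tool_pos"],4),np.round(np.degrees(o["ee_rot"]),1),np.round(o["wrist_force"],1),o["width"])
y=o["ee_rot"][2];d=np.array([.5826,-.0185])-o["tool_pos"][:2]
print("dx,dy cm",100*d@[np.cos(y),np.sin(y)],100*d@[np.sin(y),-np.cos(y)])
E
```

```text
18.05 [ 0.5642 -0.0761  0.3068] [-1.799e+02 -1.000e-01  1.118e+02] [-0.2  0.2 -4.8] 0.01593259639155649
dx,dy cm 4.664536827931077 3.84899293037205
```

>>> {"api": "servo_tool", "payload": {"targets": [[1.4,1.2,0,2],[2.8,2.3,0,4],[4,3.3,0,5.5],[4.6,3.7,0,6],[4.8,3.9,0,6],[4.8,3.9,0,6],[4.8,3.9,0,6],[4.8,3.9,0,6]]}}

```text
time: 19.05
tool_pos: [0.5827, -0.0192, 0.3086]
ee_rot: [3.142, 0.0, 1.848]
wrist_force: [-0.2, -0.3, -5.4]
width: 0.0155
finger_force: 30.0
```

```bash
python3 - <<'E'
from h import *
for k in range(3):
  S=snapshot("scene");o=get_obs();print(o["time"],np.round(o["tool_pos"],4),np.round(np.degrees(o["ee_rot"]),1),np.round(o["wrist_force"],1),o["width"])
y=o["ee_rot"][2];d=np.array([.5826,-.0185])-o["tool_pos"][:2]
print("dx,dy cm",100*d@[np.cos(y),np.sin(y)],100*d@[np.sin(y),-np.cos(y)])
cv2.imwrite("pics/s9.png",S)
E
```

```text
19.1 [ 0.5827 -0.0192  0.3086] [180.    0.  105.9] [ 0.2  0.6 -4.7] 0.01584950911450302
19.15 [ 0.5827 -0.0191  0.3086] [180.    0.  105.9] [ 0.4 -0.8 -5.4] 0.015782425275354613
19.2 [ 0.5827 -0.019   0.3086] [180.    0.  105.9] [-0.7 -0.7 -4.5] 0.015796295985196978
dx,dy cm 0.053163370643053647 0.004421048560443058
```

>>> {"api": "servo_tool", "payload": {"targets": [[0,0,0.6,0],[0,0,1.6,0],[0,0,2.4,0],[0,0,2.8,0],[0,0,2.8,0]]}}

```text
time: 19.82
tool_pos: [0.5825, -0.0187, 0.2799]
ee_rot: [-3.141, -0.0, 1.848]
wrist_force: [-0.6, -0.1, -5.1]
width: 0.0159
finger_force: 30.0
```

>>> {"api": "servo_tool", "payload": {"targets": [[0,0,0.3,0],[0,0,0.6,0],[0,0,0.9,0],[0,0,1.2,0],[0,0,1.5,0],[0,0,1.5,0],[0,0,1.5,0]]}}

```text
time: 20.7
tool_pos: [0.5827, -0.0189, 0.2659]
ee_rot: [3.141, 0.0, 1.848]
wrist_force: [-0.8, -0.5, -3.3]
width: 0.0155
finger_force: 30.0
```

>>> {"api": "servo_tool", "payload": {"targets": [[0,0,0.2,0],[0,0,0.4,0],[0,0,0.4,0],[0,0,0.4,0]]}}

```text
time: 21.2
tool_pos: [0.5827, -0.0188, 0.2616]
ee_rot: [3.142, 0.0, 1.848]
wrist_force: [-1.8, -0.9, -1.5]
width: 0.016
finger_force: 30.0
```

>>> {"api": "servo_tool", "payload": {"targets": [[0,0,0.2,0],[0,0,0.4,0],[0,0,0.4,0],[0,0,0.4,0]]}}

```text
time: 21.7
tool_pos: [0.5828, -0.0188, 0.2576]
ee_rot: [3.141, 0.0, 1.848]
wrist_force: [-1.6, 0.1, 0.1]
width: 0.0158
finger_force: 30.0
```

>>> {"api": "servo_tool", "payload": {"targets": [[0,0,0.2,0],[0,0,0.4,0],[0,0,0.4,0],[0,0,0.4,0]]}}

```text
time: 22.2
tool_pos: [0.5829, -0.0188, 0.2536]
ee_rot: [3.141, 0.0, 1.848]
wrist_force: [-1.4, -1.2, 1.2]
width: 0.0156
finger_force: 30.0
```

```bash
python3 - <<'E'
from h import *
o=get_obs()
S=snapshot("scene");print(o["time"],np.round(o["tool_pos"],4),np.round(np.degrees(o["ee_rot"]),1),np.round(o["wrist_force"],1),np.round(o["wrist_torque"],2),o["width"])
cv2.imwrite("pics/s10.png",cv2.resize(S[90:290,110:376],None,fx=3,fy=3,interpolation=cv2.INTER_CUBIC)[:600,:798])
E
```

```text
22.2 [ 0.5829 -0.0188  0.2536] [180.    0.  105.9] [-1.4 -1.2  1.2] [-0.08  0.04  0.05] 0.01561380089453608
```

View pics/s10.png

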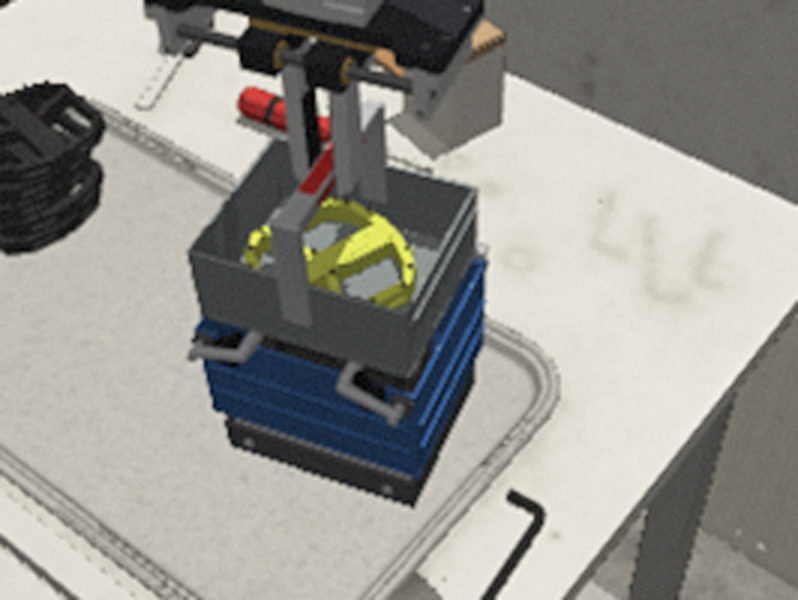

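The scene crop shows the grey crate sitting level and square on the blue one, with the bail arms passing under it and the pedal inside. The contact height fits seated channels, because ribs resting on the bars would have touched about 7 mm higher. I ease off, release and rise.

>>> {"api": "servo_tool", "payload": {"targets": [[0,0,-0.2,0],[0,0,-0.3,0],[0,0,-0.3,0]]}}

```text
time: 22.62
tool_pos: [0.5829, -0.0188, 0.2567]
ee_rot: [3.141, 0.0, 1.848]
wrist_force: [-0.4, -0.9, 0.9]
width: 0.0154
finger_force: 30.0
```

>>> {"api": "servo_tool", "payload": {"targets": [[0,0,0,0],[0,0,0,0],[0,0,0,0],[0,0,0,0],[0,0,0,0]], "claw": 130}}

```text
time: 23.25
tool_pos: [0.5828, -0.0188, 0.2565]
ee_rot: [-3.142, 0.0, 1.848]
wrist_force: [0.4, -0.6, 0.1]
width: 0.0456
finger_force: 0.0
```

>>> {"api": "servo_tool", "payload": {"targets": [[0,0,-1,0],[0,0,-3,0],[0,0,-6,0],[0,0,-10,0],[0,0,-14,0],[0,0,-14,0],[0,0,-14,0]]}}

```text
time: 24.12
tool_pos: [0.5827, -0.0188, 0.3959]
ee_rot: [-3.141, -0.0, 1.848]
wrist_force: [-0.5, -0.1, 0.1]
width: 0.0459
finger_force: 0.0
```

```bash
python3 - <<'E'
from h import *
o=get_obs();print(o["time"],np.round(o["tool_pos"],4),np.round(np.degrees(o["ee_rot"]),1),np.round(o["wrist_force"],1),o["width"])
W=camera_model("wrist");S=camera_model("scene");w=snapshot("wrist");s=snapshot("scene")
cv2.imwrite("pics/w11.png",w);cv2.imwrite("pics/s11.png",s)
for c,a,r in blobs(w): print("w",np.round(c,1),a,[np.round(x,1) for x in r],np.round(onz(W,c,.26),4))
for c,a,r in blobs(s):
    print("s",np.round(c,1),a,np.round(r[1],1))
for c,a,r in blobs(w,hue='lime',amin=60): print("lime",np.round(c,1),a,np.round(onz(W,c,.17),4))
E
```

```text
24.125 [ 0.5827 -0.0188  0.3959] [-180.    -0.   105.9] [-0.5 -0.1  0.1] 0.04586078577934224
w [196.9  40.5] 81 [array([196.9,  39.2]), array([10.7, 13.9]), np.float64(26.6)] [0.4834 0.113  0.26  ]
w [257.7 188.1] 513 [array([257.5, 188.5]), array([53.,  9.]), np.float64(90.0)] [ 0.584  -0.0177  0.26  ]
s [194.8 124. ] 92 [10.3  9.8]
s [209.6 129.7] 170 [21.1  9.4]
s [218.7 141.8] 122 [ 4.9 26.1]
s [223.  145.4] 33 [ 1.4 25.2]
s [231.6 319.1] 98 [13. 11.]
lime [238.6 174.7] 531 [ 0.5578 -0.0286  0.17  ]
lime [280.1 169.2] 988 [ 0.6147 -0.0037  0.17  ]
```

```bash
python3 - <<'E'
from h import *
W=camera_model("wrist");S=camera_model("scene")
print(tri(W,(257.7,188.1),S,(219.2,142.2)),tri(W,(257.7,188.1),S,(220,143)))
w=cv2.imread("pics/w11.png");h=cv2.cvtColor(w,cv2.COLOR_BGR2HSV)
E
```

```text
(array([ 0.58260338, -0.01793168,  0.26097318]), np.float64(0.0021981526232580815)) (array([ 0.58252136, -0.01904171,  0.25814809]), np.float64(0.0031541157606484096))
```

The sleeve height of about 0.260 m, less the same bias of about 7 mm seen on the bench, matches a seated crate (0.254 m). The handle is within 2 mm of the blue crate's centre and shows no tilt shift, so I hand in.

```bash
python3 -c "
from bench import *
print(close_job())"
```

```text
the job is handed in; nothing more can be done
None
```

I handed the job in at about 24 s: both bails are snapped home, and the grey crate with its pedal is released on them, level and square by my camera checks (the judge's verdict wasn't shown).

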